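# Centre the wobbly jar on the portion scale

### The job

The orange-brown jar with the yellow lid stands off-centre on the small round pan of the portion scale. Without gripping or lifting it, nudge it with light touches of the fingertips, low on its side, until it stands upright inside the black ring in the middle of the pan, and take the hand away; then press the green key on the scale all the way down and release it to record the weight. Do not topple the jar or shove it hard, do not press the key before the jar is centred, and leave everything else on the table where it is.

Things in the scene. Friction and masses are not known exactly. Their poses are not given: they have to be found in the camera images.
- jar: the jar to centre: orange-brown, paper band, yellow lid; 66 mm high, 46 mm across from 10 to 50 mm above its underside, lid 43 mm; top-heavy on a flat foot only 26 mm across (heel flares out over the lowest 10 mm); about 130 g; slides if pushed less than 18 mm above the pan, tips if pushed high. Origin: centre of its underside, z up its axis. Starts 15 to 30 mm off the ring's centre, any direction
- ring_center (a point): centre of the black ring, on the top face of the scale's fixed round steel pan (92 mm across, 63 mm above the table, flat, no rim). The ring is 60 mm inside and 70 mm outside diameter: a centred jar (46 mm), seen from above, has 7 mm to spare all round. Its x and y axes point anywhere in the level plane
- key_top (a point): centre of the top of the round green key, 30 mm across, on the console of the scale nearest the robot; it is pressed straight down, 6 mm of travel, about 4 N at the bottom, and springs back
- key (a joint): travel of the green key: 0 released, 0.006 m fully down
- scale: the portion scale, fixed to the table: white housing 210 mm (its x) by 200 mm (its y), 45 mm high; origin at the centre of its underside; the pan's centre is 30 mm from the origin along its +x, the key 75 mm along -x and 60 mm along -y
- jar_green: bystander: a jar of the same shape, green with a white lid; not to be moved; origin at the centre of its underside
- jar_dark: bystander: a jar of the same shape, dark brown with a red lid; not to be moved; origin at the centre of its underside
- tub: bystander: round orange deli tub with white lid, 106 mm across, 53 mm high; not to be moved; origin at the centre of its underside
- trays: bystander: stack of black food trays, 115 x 160 mm, 42 mm high; not to be moved; origin at the centre of its underside
- squeeze: bystander: tall red squeeze bottle with yellow cap, 60 mm across, 170 mm high; not to be moved; origin at the centre of its underside
- spatula: bystander: spatula lying flat, handle towards its -x; not to be moved; origin at the centre of its underside
- roll: bystander: paper label roll lying flat, 84 mm across, 30 mm high; not to be moved; origin at the centre of its underside
There are look-alikes about, which are no part of the job. There is more than one size of the jar; the one meant has the size given above.

How it is judged (in metres and radians):
On the way, in this order (a step that is already met when the one before it is completed fails the run):
1. the jar stands upright inside the ring, centred within 7 mm, and nothing of the robot touches it (horizontal distance between jar and ring_center below 0.007 m and angle between jar's own z axis and vertical below 0.06 rad and z of jar in the frame of ring_center between -0.004 and 0.004 m and contact force between each of the arm, the fingers and jar below 0.05 N and linear speed of jar below 0.02 m/s), for 0.3 s.
2. the green key is pressed down (at least 4.5 mm of its 6 mm) (value of joint key above 0.0045 m), for 0.02 s.
At the end, for the whole second after the job is handed in: The jar stands upright (within 0.06 rad) and still on the pan, its centre within 7 mm of the ring's centre, the green key is released (less than 1.5 mm down), and no bystander has been moved by more than 20 mm (horizontal distance between jar and ring_center below 0.007 m and angle between jar's own z axis and vertical below 0.06 rad and z of jar in the frame of ring_center between -0.004 and 0.004 m and linear speed of jar below 0.02 m/s and value of joint key below 0.0015 m and distance of each of jar_green, jar_dark, tub, trays, squeeze, spatula, roll from where it was at the start of the episode below 0.02 m); the robot touches nothing.
It fails at once if the jar is tipped over (more than 0.3 rad) (angle between jar's own z axis and vertical above 0.3 rad).
It fails at once if the jar is lifted off the pan (more than 10 mm) or falls off it (z of jar in the frame of ring_center above 0.01 m or z of jar in the frame of ring_center below -0.01 m).
It fails at once if the jar is gripped or shoved hard (more than 12 N from the robot) (contact force between any of the fingers, the arm and jar above 12 N).
It fails at once if the key is pressed (more than 3 mm) while the jar is not centred within 7 mm (value of joint key above 0.003 m and horizontal distance between jar and ring_center above 0.007 m).
It fails at once if a bystander is moved by more than 20 mm (distance of any of jar_green, jar_dark, tub, trays, squeeze, spatula, roll from where it was at the start of the episode above 0.02 m).
It also fails if it takes over 48 s, if anything falls off the work surface, if the arm or the gripper's body presses on something with over 40 N, if the wrist force passes 120 N, or if a joint passes its speed limit or range.

### The arm

A 6-joint arm with a two-finger parallel gripper is mounted at the origin on the work surface. World frame = base frame: x ahead of the robot, y to its left, z up, the work surface at z = 0. Lengths are in mm, angles in rad, forces in N, time in s.
With the tool pointing down it reaches from about 350 to 875 mm from the base axis. Payload 4.2 kg.
Tool frame: the origin (TCP) lies midway between the tips of the shut fingers; the grasp point (between the pads) lies 19 mm behind it; z points along the fingers, y is the direction in which the jaws open and shut (so a half turn about z gives the same grasp; the last joint's range is limited). The gripper opens to 85 mm and grips with 20 to 120 N. Pads are 22 mm wide; open, the fingers measure 114 mm over their backs; the gripper's body (76 mm by 85 mm) begins 54 mm behind the grasp point. The pads swing forward as they close: fully open they stand 13 mm farther back than shut.
Start: joints at [1.362, 0.385, 0.008, 0, -1.194, -0.259], TCP at [281.794, 557.846, 231.312] pointing down, gripper open.
Joint ranges: [-3.14, 3.14], [-1.21, 2.06], [-1.07, 1.41], [-3.16, 2.05], [-2.99, -0.16], [-3.1, 3.1]. Speed limits (rad/s): [2.79, 2.79, 3.14, 3.14, 3.14, 3.14].

### API

Orientations are given as a unit quaternion [x, y, z, w].
In Python, from bench import read_state, get_image, job_done, search_frame, regions_of gives the robot as it stands.
- The arm moves only by the tool servo_tool, never from a script. Its arguments are lists of equal length, an entry for each row: "turn": the turn, a rotation vector about the world's x, y, z in rad, a list of three; "dp": the shift along the world's x, y, z in m, a list of three; "fingers": the finger opening in m, from 0 to 0.0854. In form: {"turn": [[rx, ry, rz], ...], "dp": [[tx, ty, tz], ...], "fingers": [fingers, ...]}. A call has exactly 5 rows; each row shifts and turns the pose as measured when the row begins; what a row does not reach is not made up. A row lasts 1/8 s, in which the tool goes at most 62.5 mm and 10.7 degrees, less where a joint would pass 70% of its speed; a pose out of reach is approached as far as the arm can. A call is refused whole if a number of a shift passes 0.0625 or a number of a turn 0.188, either way. A call with a gripper value outside its range is refused whole. The fingers move at their own pace and stop on an object; the grip force is fixed at half the most. Time passes only in rows, so rows that do not move let the fingers close, or fill a call up. It gives the time, the measured TCP pose, the force and the opening at its end, in the units of the state.
- read_state(): the state, without advancing time (a new reading comes with each control period).
- get_image(name): name is "scene" or "top"; returns a dict with "img" (480x640x3 uint8, red, green, blue), "vfov" (degrees; the focal length in pixels is half the picture's height over the tangent of half this angle, whatever the lens; pixels are square), "cx", "cy" (the principal point, pixels), "world_from_camera" (4x4, takes a point from camera to world coordinates). Camera axes: x right, y down, z forward; pixel columns grow to the right and rows downward; lengths in mm; the calibration is good to about 2 mm. A picture is of the moment at which its call begins. There is no depth.
- job_done(): hands the job in, once; it reports no verdict.
Trained networks look in the newest picture that a camera, given by its name, has taken for a name from the list of things; names that differ only in an ending like _2 or _b are one class to them, and where a whole thing is asked for, a point or a joint stands for the part that bears it (a point fixed in the world has none). Each returns a list of dicts, best first, with "score" (0 to 1); they miss things now and then, are a little off and sometimes report something else, mostly with a low value. They report only what shows in the picture. A call takes as long as a camera call. They do not tell look-alikes from the thing itself.
- search_frame(query, camera): "box" ([left, top, width, height] in pixels, round what is visible of it).
- regions_of(query, camera): "region" (480x640 bool, what is visible of it) and "box" ([left, top, width, height] in pixels, round what is visible of it).
The state is a dict: "clock": time; "joints": joint angles; "joint_vel": joint speeds; "joint_efforts": joint torques, N m; "position": TCP position; "ee_rot": TCP orientation; "contact_force": force on the tool from outside, world axes, zero at the start; "wrist_torque": the same for the moment, N m; "gripper_width": finger opening in mm.
Only numpy, scipy, OpenCV 4.12 (cv2) and the standard library are available. Lean on these libraries where they do the work, as an engineer would, in place of code of your own. Each camera call takes 0.05 s, during which the arm holds its last target. There are 200 camera calls.

## Working session

There is one attempt and no reset: what is moved stays moved. The work goes in short steps, Python scripts to look and compute and a tool call to move; the robot and the scene stay as the last step left them, time stands still between calls to the robot, and variables do not carry over. Pictures are saved under pics/ and viewed, about 8 in all and at most 12, crops included, and the job is handed in when it is done.

Besides the shell and the picture viewer there is one more tool, called after "Call:" as name(argument=value, ...) on one line, values as JSON. servo_tool: Moves the arm, as the interface text tells. Its arguments: {"type":"object","properties":{"turn":{"type":"array","items":{"type":"array","items":{"type":"number"}}},"dp":{"type":"array","items":{"type":"array","items":{"type":"number"}}},"fingers":{"type":"array","items":{"type":"number"}}},"required":["turn","dp","fingers"]}

```bash
mkdir -p pics
cat > h.py <<'E'
import numpy as np, cv2
from bench import *
def ray(c,u,v):
    f=240/np.tan(np.radians(c["vfov"])/2); T=np.array(c["world_from_camera"])
    return T[:3,3], T[:3,:3]@np.array([(u-c["cx"])/f,(v-c["cy"])/f,1])
def onz(c,u,v,z):
    o,d=ray(c,u,v); return (o+d*(z-o[2])/d[2])[:2]
def proj(c,p):
    f=240/np.tan(np.radians(c["vfov"])/2); T=np.linalg.inv(np.array(c["world_from_camera"]))
    q=T[:3,:3]@np.array(p)+T[:3,3]; return q[0]/q[2]*f+c["cx"],q[1]/q[2]*f+c["cy"]
def save(c,n,box=None,s=1):
    im=c["img"][:,:,::-1]
    if box: l,t,w,h=box; im=im[t:t+h,l:l+w]
    cv2.imwrite("pics/"+n,cv2.resize(im,None,fx=s,fy=s,interpolation=cv2.INTER_CUBIC))
E
python3 - <<'E'
from h import *
a=get_image("scene");b=get_image("top");save(a,"s0.png");save(b,"t0.png")
for n,c in(("scene",a),("top",b)):
    print(n,c["vfov"],c["cx"],c["cy"],np.round(c["world_from_camera"],3).tolist())
    for q in("jar","key_top","scale","ring_center"):
        try: print(q,[(d["box"],round(d["score"],2)) for d in search_frame(q,n)])
        except Exception as e: print(q,e)
s=read_state();print({k:np.round(v,3).tolist() for k,v in s.items()})
E
```

```text
scene 52.45009095082332 322.26083258830636 243.69922733526485 [[-0.766, 0.352, -0.537, 1169.54], [0.642, 0.409, -0.648, 780.619], [-0.008, -0.842, -0.54, 676.954], [0.0, 0.0, 0.0, 1.0]]
jar [([275.7, 207.3, 23.2, 33.5], 0.92), ([225.4, 207.1, 41.4, 35.2], 0.65), ([280.1, 184.6, 21.4, 28.4], 0.61), ([284.2, 297.2, 14.3, 20.7], 0.53)]
key_top [([315.3, 214.4, 11.9, 11.6], 0.43)]
scale [([249.9, 214.4, 118.6, 76.6], 0.64)]
ring_center [([275.5, 229.1, 40.9, 22.7], 0.72), ([276.7, 208.5, 22.4, 31.8], 0.43), ([249.0, 213.3, 116.4, 77.0], 0.38)]
top 44.53654192382519 317.83628880244646 244.53364911015922 [[-0.02, -0.997, 0.074, 464.903], [-1.0, 0.02, -0.003, 31.719], [0.001, -0.074, -0.997, 1167.507], [0.0, 0.0, 0.0, 1.0]]
jar [([338.7, 197.5, 25.9, 31.3], 0.85), ([253.7, 147.2, 17.3, 18.8], 0.79), ([419.5, 268.8, 36.9, 33.6], 0.6), ([280.2, 176.2, 114.2, 121.0], 0.37)]
key_top [([353.5, 272.7, 17.0, 9.9], 0.56)]
scale []
ring_center [([314.0, 195.2, 48.2, 47.6], 0.7)]
{'clock': 0.5, 'joints': [1.362, 0.385, 0.008, -0.0, -1.194, -0.259], 'joint_vel': [0.0, -0.002, -0.0, -0.001, 0.001, -0.001], 'joint_efforts': [0.0, -39.169, 18.844, 4.187, -0.001, -0.0], 'position': [281.772, 557.807, 231.274], 'ee_rot': [0.973, -0.232, -0.0, 0.0], 'contact_force': [0.017, 0.153, -0.055], 'wrist_torque': [0.0, -0.042, 0.017], 'gripper_width': 85.661}
```

```bash
sleep 1; ls pics
```

```text
s0.png
t0.png
```

View pics/s0.png

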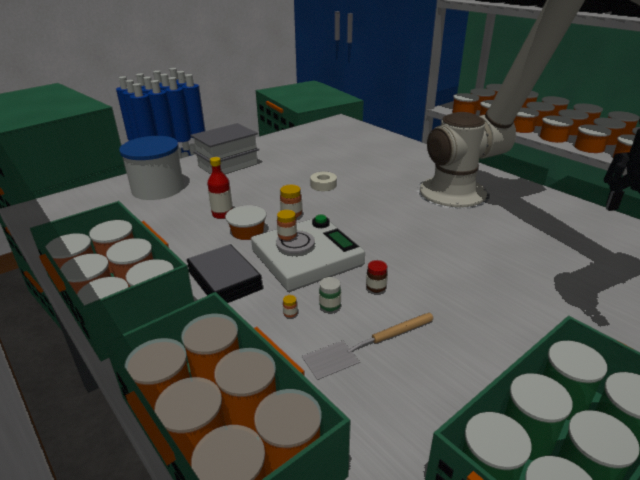

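View pics/t0.png

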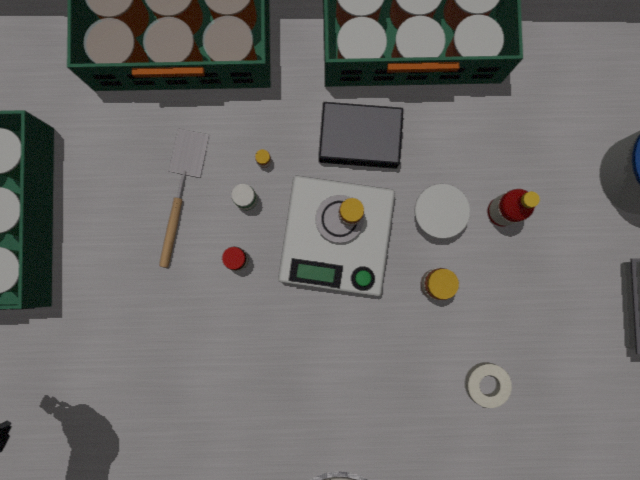

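The scene shows three yellow-lidded orange jars. In the top view they are at (351,210) on the pan, (262,157) small on the table, and (441,284) larger on the table. The one on the pan fits, as the task puts it there. Next I'll confirm it in a crop and measure.

Run:
```python
from h import *
a=get_image("scene");b=get_image("top")
A=a["img"][195:295,235:375];B=b["img"][165:305,270:405]
A=cv2.resize(A[:,:,::-1],None,fx=5.6,fy=5.6,interpolation=cv2.INTER_CUBIC)
B=cv2.resize(B[:,:,::-1],None,fx=4.2,fy=4.2,interpolation=cv2.INTER_CUBIC)
cv2.imwrite("pics/t1.png",np.clip(B*1.6,0,255)); cv2.imwrite("pics/s1.png",np.clip(A*1.6,0,255))
H=cv2.cvtColor(b["img"],cv2.COLOR_RGB2HSV)
def blob(lo,hi,box):
    m=cv2.inRange(H,lo,hi);k=np.zeros_like(m);l,t,w,h=box;k[t:t+h,l:l+w]=m[t:t+h,l:l+w]
    n,L,S,C=cv2.connectedComponentsWithStats(k);i=1+S[1:,4].argmax();return C[i],S[i]
for nm,lo,hi,z,box in(("lid",(18,120,60),(32,255,255),63+66,(320,180,60,50)),("key",(50,100,40),(85,255,255),52,(345,262,36,36))):
    c,s=blob(lo,hi,box);print(nm,c,s,onz(b,*c,z))
# white housing top outline
m=cv2.inRange(H,(0,0,150),(179,40,255));k=np.zeros_like(m);k[165:305,270:405]=m[165:305,270:405]
cs,_=cv2.findContours(k,0,2);c=max(cs,key=cv2.contourArea);print(cv2.minAreaRect(c))
g=cv2.cvtColor(b["img"],cv2.COLOR_RGB2GRAY);print(g[205:235:2,312:370:2])
for q in("jar","ring_center","key_top"):
  for d in regions_of(q,"top")[:3]:
    v,u=np.nonzero(d["region"]);print(q,d["box"],round(d["score"],2),u.mean(),v.mean(),len(u))
```

```text
lid [351.48558758 209.70288248] [340 198  24  24 451] [603.33694425 -32.33135325]
key [362.8436019  277.74881517] [355 270  17  16 211] [482.93696435 -55.47122783]
((336.3549499511719, 235.000732421875), (98.49273681640625, 102.99640655517578), 8.246320724487305)
[[153 153 152 152 132 130 128 110  43  57 111 127 128 126 106 123 122 122
  121 123 122 121 120 122 121 127 151 152 150]
 [152 154 151 139 130 129 114  45  74 126 129 125 126 125 101 122 122 121
  124 122 124 122 120 124 121 125 145 152 151]
 [154 154 151 131 131 128  62  67 127 130 126 125 126 112 106 123 124 124
  123 122 122 123 122 123 124 124 140 152 150]
 [152 155 133 129 129 106  43 121 128 127 127 126 126  95  89 121 122 122
  123 125 122 122 125 123 122 120 135 151 150]
 [152 152 140 130 130  76  74 127 126 127 128 127 126 114  71 119 122 122
  122 124 122 122 122 123 122 118 129 154 151]
 [153 152 130 131 128  51 105 127 127 125 125 127 131  98  69 106 121 123
  124 125 122 124 123 121 122  85  89 148 153]
 [153 153 129 132 128  37 110 130 129 129 128 128 128 113  85  60 117 122
  122 124 121 124 123 123 100  56  7
[... 854 characters left out ...]
52]
 [154 153 154 153 125 131 129 130 102  37  43  97 122 121 121 125 101  70
   39  82 124 126 127 100  98 144 152 150 151]]
jar [335.9, 198.3, 29.2, 26.5] 0.65 350.264367816092 211.2528735632184 522
jar [256.1, 150.8, 18.2, 16.4] 0.59 263.0 158.15209125475286 263
jar [419.9, 270.2, 37.3, 29.6] 0.56 439.0 283.69222689075633 952
ring_center [314.7, 195.8, 46.7, 47.4] 0.65 334.0810166799047 220.93725178713265 1259
ring_center [232.5, 184.4, 22.4, 26.6] 0.37 243.68787276341948 196.28628230616303 503
key_top [354.1, 271.1, 16.6, 14.2] 0.45 362.7512437810945 277.2487562189055 201[ WARN:0@3.728] global loadsave.cpp:1063 imwrite_ Unsupported depth image for selected encoder is fallbacked to CV_8U.
```

View pics/t1.png

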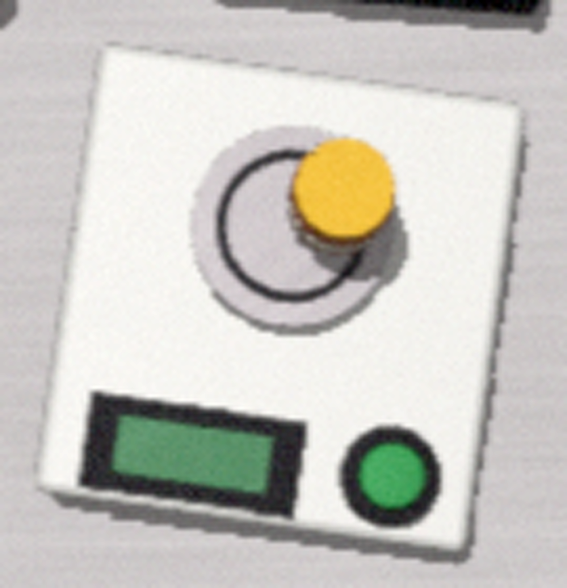

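View pics/s1.png

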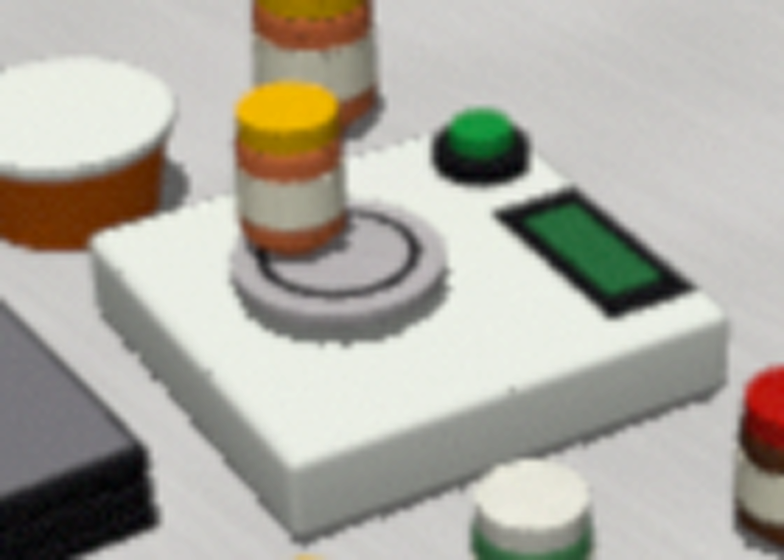

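The crops confirm the jar on the pan: right-upper side of the ring, standing upright. Its lid is at top (351.5,209.7), the ring at about (340,218.6) and the key at (363,278). Next I'll fit the ring, jar and key in metric coordinates from both cameras.

```bash
cat > m.py <<'E'
from h import *
from scipy.optimize import least_squares
def ringfit(c,box,g0,thr=85,zr=63):
    g=cv2.cvtColor(c["img"],cv2.COLOR_RGB2GRAY).astype(int);l,t,w,h=box
    V,U=np.nonzero(g[t:t+h,l:l+w]<thr);P=np.array([onz(c,u+l,v+t,zr) for u,v in zip(U,V)])
    x=np.array(g0,float)
    for tol in(10,6,4,4,4):
        r=np.hypot(*(P-x).T);Q=P[abs(r-32.5)<tol]
        x=least_squares(lambda p:np.hypot(*(Q-p).T)-32.5,x,loss="soft_l1").x
    return x,len(Q),np.abs(np.hypot(*(Q-x).T)-32.5).mean()
def lid(c,box,lo=(18,120,60)):
    # lid top disc centre: yellow blob -> fit against projection of lid top + sides is avoided: use model
    H=cv2.cvtColor(c["img"],cv2.COLOR_RGB2HSV);m=cv2.inRange(H,lo,(34,255,255));l,t,w,h=box
    k=np.zeros_like(m);k[t:t+h,l:l+w]=m[t:t+h,l:l+w]
    n,L,S,C=cv2.connectedComponentsWithStats(k);i=1+S[1:,4].argmax();M=(L==i)
    a=np.linspace(0,2*np.pi,48)
    def cen(p):
        pts=np.array([proj(c,(p[0]+21.5*np.cos(q),p[1]+21.5*np.sin(q),z)) for q in a for z in(117,129)])
        hull=cv2.convexHull(pts.astype(np.float32));mm=cv2.moments(hull);return np.array([mm["m10"],mm["m01"]])/mm["m00"],mm["m00"]
    p=least_squares(lambda p:cen(p)[0]-C[i],onz(c,*C[i],125)).x
    return p,S[i].tolist(),cen(p)[1]
def blobc(c,lo,hi,box):
    H=cv2.cvtColor(c["img"],cv2.COLOR_RGB2HSV);m=cv2.inRange(H,lo,hi);l,t,w,h=box
    k=np.zeros_like(m);k[t:t+h,l:l+w]=m[t:t+h,l:l+w]
    n,L,S,C=cv2.connectedComponentsWithStats(k);i=1+S[1:,4].argmax();return C[i],S[i]
E
python3 - <<'E'
from m import *
a=get_image("scene");b=get_image("top")
print("ring top",ringfit(b,(310,190,60,60),onz(b,340,218.6,63)))
u,v=235+340/5.6,195+252/5.6
print("scene guess",onz(a,u,v,63));print("ring scene",ringfit(a,(270,228,50,25),onz(a,u,v,63),95))
print("lid top",lid(b,(320,180,60,50)));print("lid scene",lid(a,(270,200,35,30)))
ck,_=blobc(b,(50,100,40),(85,255,255),(345,262,36,36));cs,s=blobc(a,(50,100,30),(85,255,255),(305,205,32,28))
# split: key top in scene crop ellipse centre approx (482,125)/5.6
ks=(235+482/5.6,195+127/5.6)
print(ck,cs,s,ks)
for z in(45,50,55,60,65):print(z,onz(b,*ck,z),onz(a,*ks,z))
E
```

```text
ring top (array([596.17164231, -13.13158946]), 221, np.float64(1.3725921712112499))
scene guess [595.25186023  -9.88735252]
ring scene (array([595.55595055, -11.96994639]), 136, np.float64(1.9454090960710222))
lid top (array([604.02723269, -32.47934477]), [340, 198, 24, 24, 453], 469.62746117287315)
lid scene (array([605.21988854, -29.13091173]), [277, 209, 19, 14, 207], 217.47084356402047)
[362.85377358 277.71226415] [320.43373494 218.71084337] [315 215  12   9  83] (321.07142857142856, 217.67857142857144)
45 [483.11952257 -56.03962833] [461.28485108 -77.04122458]
50 [483.03837955 -55.64872203] [466.88854744 -70.25544477]
55 [482.95723652 -55.25781573] [472.4922438  -63.46966495]
60 [482.8760935  -54.86690943] [478.09594016 -56.68388514]
65 [482.79495047 -54.47600313] [483.69963652 -49.89810533]
```

Call:
servo_tool(turn=[[0,0,-0.055],[0,0,-0.055],[0,0,-0.055],[0,0,-0.055],[0,0,-0.055]], dp=[[0.028,-0.052,0],[0.028,-0.052,0],[0.028,-0.052,0],[0.028,-0.052,0],[0.028,-0.052,0]], fingers=[0,0,0,0,0])

```text
clock: 1.48
position: [423.2, 294.0, 231.0]
ee_rot: [0.932, -0.363, 0.001, -0.001]
contact_force: [1.8, 0.7, 0.1]
gripper_width: 0.0
```

Call:
servo_tool(turn=[[0,0,-0.055],[0,0,-0.055],[0,0,-0.055],[0,0,-0.055],[0,0,-0.055]], dp=[[0.028,-0.052,0],[0.028,-0.052,0],[0.028,-0.052,0],[0.028,-0.052,0],[0.028,-0.052,0]], fingers=[0,0,0,0,0])

```text
clock: 2.1
position: [567.1, 25.2, 233.1]
ee_rot: [0.871, -0.491, 0.003, -0.003]
contact_force: [0.6, 0.5, 0.5]
gripper_width: 0.2
```

```bash
cat > st.py <<'E'
from h import *
from scipy.spatial.transform import Rotation as R
s=read_state();M=R.from_quat(s["ee_rot"]).as_matrix()
print(round(s["clock"],2),np.round(s["position"],1),"f",np.round(s["contact_force"],2),"w",round(s["gripper_width"],1))
T=np.eye(3);d=np.array([-.42,.905,0]);d/=np.linalg.norm(d);t=.3
z=d*np.sin(t)-np.array([0,0,np.cos(t)]);x=-(d*np.cos(t)+np.array([0,0,np.sin(t)]));y=np.cross(z,x)
print("to tilted:",np.round(R.from_matrix(np.c_[x,y,z]@M.T).as_rotvec(),3))
z=np.array([0,0,-1.]);x=M[:,0]*[1,1,0];x/=np.linalg.norm(x);y=np.cross(z,x)
print("to vertical:",np.round(R.from_matrix(np.c_[x,y,z]@M.T).as_rotvec(),3),"x az",np.degrees(np.arctan2(x[1],x[0])))
E
python3 st.py
```

```text
2.1 [567.1  25.2 233.1] f [0.62 0.51 0.5 ] w 0.2
to tilted: [ 0.263  0.148 -0.108]
to vertical: [-0.002  0.007 -0.   ] x az -58.793101409889005
```

Call:
servo_tool(turn=[[0.053,0.03,-0.022],[0.053,0.03,-0.022],[0.053,0.03,-0.022],[0.053,0.03,-0.022],[0.053,0.03,-0.022]], dp=[[0.017,-0.03,0],[0.017,-0.03,-0.01],[0.017,-0.03,-0.03],[0.014,-0.023,-0.04],[0,0,-0.03]], fingers=[0,0,0,0,0])

```text
clock: 2.72
position: [637.2, -95.4, 123.7]
ee_rot: [0.831, -0.535, -0.126, -0.086]
contact_force: [-0.3, 0.1, -0.2]
gripper_width: 0.1
```

```bash
python3 st.py
```

```text
2.73 [637.2 -95.4 123.7] f [-0.29  0.1  -0.24] w 0.1
to tilted: [-0.009  0.004  0.01 ]
to vertical: [-0.282 -0.119  0.001] x az -65.54454962628951
```

Call:
servo_tool(turn=[[0,0,0],[0,0,0],[0,0,0],[0,0,0],[0,0,0]], dp=[[-0.002,-0.001,-0.02],[0,0,-0.02],[0,0,-0.01],[0,0,-0.002],[0,0,0]], fingers=[0,0,0,0,0])

```text
clock: 3.35
position: [635.0, -97.6, 66.8]
ee_rot: [0.83, -0.536, -0.128, -0.085]
contact_force: [-0.9, 0.7, -0.3]
gripper_width: -0.0
```

```bash
python3 - <<'E'
from m import *
a=get_image("scene");b=get_image("top")
B=cv2.resize(b["img"][165:305,270:405,::-1],None,fx=3,fy=3);A=cv2.resize(a["img"][175:295,235:375,::-1],None,fx=2.8,fy=3.5)
A=cv2.resize(A,(392,420));o=np.clip(np.hstack([B,A])*1.6,0,255).astype(np.uint8);cv2.imwrite("pics/c2.png",o)
print(lid(b,(320,180,60,50)),lid(a,(270,200,35,30)))
E
python3 st.py
```

```text
3.45 [635.1 -97.7  67.1] f [-0.44  0.17  0.8 ] w 0.1
to tilted: [-0.009  0.001  0.012]
to vertical: [-0.283 -0.122  0.001] x az -65.71391422658145Traceback (most recent call last):
  File "<stdin>", line 5, in <module>
  File "m.py", line 15, in lid
    n,L,S,C=cv2.connectedComponentsWithStats(k);i=1+S[1:,4].argmax();M=(L==i)
                                                    ~~~~~~~~~~~~~~^^
ValueError: attempt to get argmax of an empty sequence
```

View pics/c2.png

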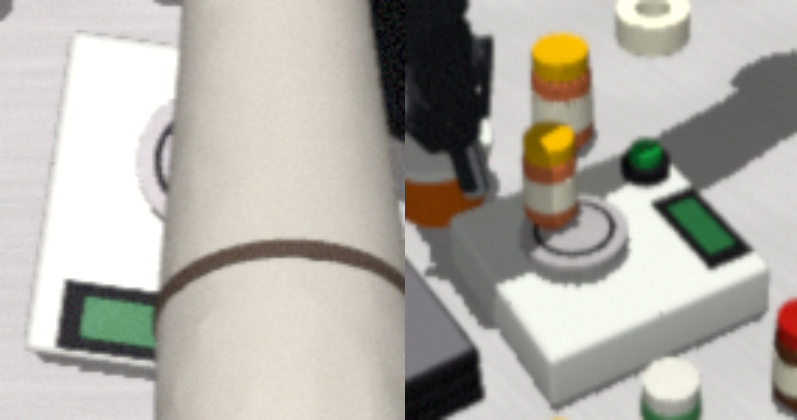

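Call:
servo_tool(turn=[[0,0,0],[0,0,0],[0,0,0],[0,0,0],[0,0,0]], dp=[[-0.004,0.009,0.005],[-0.004,0.009,0],[-0.003,0.007,0],[-0.002,0.004,0],[0,0,0]], fingers=[0,0,0,0,0])

```text
clock: 4.08
position: [621.8, -65.7, 74.8]
ee_rot: [0.83, -0.536, -0.126, -0.086]
contact_force: [-0.1, 0.7, -0.3]
gripper_width: 0.2
```

```bash
cat > tr.py <<'E'
from m import *
import sys
a=get_image("scene");D=np.array([-.42,.905])/.9977;N=np.array([.905,.42])/.9977
p,s,_=lid(a,(262,198,60,38),(15,110,25)); C=np.array([595.6,-12.0])
o=p-C-[.9,1.1];print("lid",np.round(p,1),s,"jar off ring (corr)",np.round(o,1),"along",round(o@D,1),"lat",round(o@N,1))
t=np.array(read_state()["position"]);q=t[:2]-[595.9,-12.5];print("tcp along",round(q@D,1),"lat",round(q@N,1),"z",round(t[2],1))
if len(sys.argv)>1: cv2.imwrite("pics/"+sys.argv[1],np.clip(cv2.resize(a["img"][175:275,235:345,::-1],None,fx=6,fy=6,interpolation=cv2.INTER_CUBIC).astype(float)*1.6,0,255).astype(np.uint8))
E
python3 tr.py c3.png; python3 st.py
```

```text
lid [606.3 -27.3] [277, 210, 19, 13, 209] jar off ring (corr) [  9.8 -16.4] along -19.0 lat 2.0
tcp along -59.4 lat 1.1 z 74.8
4.12 [621.9 -65.9  74.8] f [-0.01  0.05 -0.21] w 0.0
to tilted: [-0.009  0.005  0.011]
to vertical: [-0.282 -0.119  0.001] x az -65.57830606397512
```

View pics/c3.png

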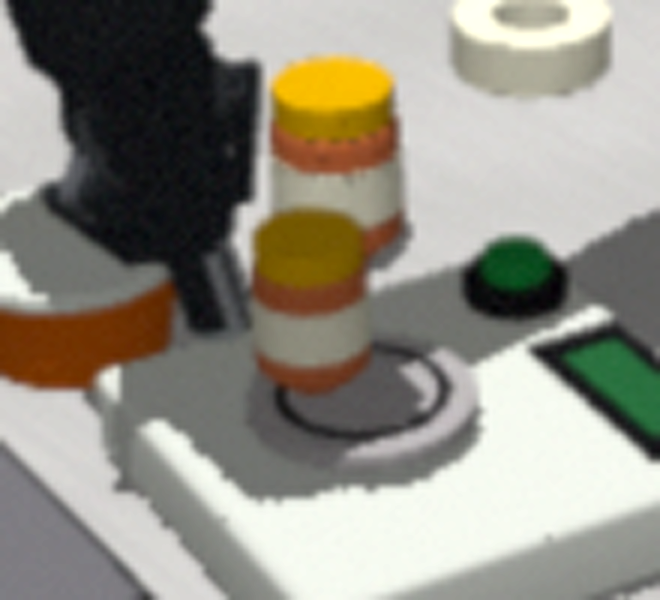

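Call:
servo_tool(turn=[[0,0,0],[0,0,0],[0,0,0],[0,0,0],[0,0,0]], dp=[[0,0,-0.003],[-0.001,0.002,0],[-0.001,0.002,0],[-0.001,0.002,0],[-0.001,0.002,0]], fingers=[0,0,0,0,0])

```text
clock: 4.75
position: [618.1, -58.7, 71.0]
ee_rot: [0.83, -0.536, -0.126, -0.086]
contact_force: [-0.2, -1.7, -0.3]
gripper_width: 0.3
```

```bash
python3 tr.py; python3 st.py
```

```text
lid [604.7 -25.6] [278, 210, 19, 14, 212] jar off ring (corr) [  8.2 -14.7] along -16.8 lat 1.2
tcp along -50.9 lat 0.6 z 71.0
4.8 [617.9 -58.4  71. ] f [ 0.21 -0.71 -0.32] w -0.1
to tilted: [-0.009  0.005  0.012]
to vertical: [-0.282 -0.119  0.001] x az -65.65293104275422
```

Call:
servo_tool(turn=[[0,0,0],[0,0,0],[0,0,0],[0,0,0],[0,0,0]], dp=[[-0.001,0.002,0],[-0.001,0.002,0],[-0.001,0.002,0],[-0.001,0.002,0],[-0.001,0.002,0]], fingers=[0,0,0,0,0])

```text
clock: 5.42
position: [612.8, -48.0, 71.2]
ee_rot: [0.83, -0.536, -0.125, -0.086]
contact_force: [0.6, -0.9, 0.4]
gripper_width: -0.5
```

```bash
python3 tr.py; python3 st.py
```

```text
lid [600.6 -15.4] [281, 211, 20, 14, 216] jar off ring (corr) [ 4.1 -4.5] along -5.8 lat 1.8
tcp along -39.1 lat 0.4 z 71.3
5.47 [612.7 -47.8  71.3] f [-0.05 -0.32 -0.61] w -0.3
to tilted: [-0.008  0.005  0.012]
to vertical: [-0.282 -0.118  0.001] x az -65.63553839317811
```

Call:
servo_tool(turn=[[0,0,0],[0,0,0],[0,0,0],[0,0,0],[0,0,0]], dp=[[-0.001,0.002,0],[-0.001,0.0015,0],[-0.0005,0.001,0],[0,0,0],[0.002,-0.004,0]], fingers=[0,0,0,0,0])

```text
clock: 6.1
position: [611.7, -46.5, 71.2]
ee_rot: [0.83, -0.536, -0.126, -0.086]
contact_force: [-0.3, -0.2, -0.1]
gripper_width: -0.1
```

Call:
servo_tool(turn=[[0,0,0],[0,0,0],[0,0,0],[0,0,0],[0,0,0]], dp=[[0.008,-0.018,0],[0.01,-0.022,0],[0,0,0.03],[0,0,0.05],[0,0,0.05]], fingers=[0,0,0,0,0])

```text
clock: 6.72
position: [628.9, -93.1, 198.2]
ee_rot: [0.829, -0.538, -0.131, -0.083]
contact_force: [1.3, 0.0, -0.6]
gripper_width: -0.2
```

```bash
python3 tr.py; python3 st.py
```

```text
lid [598.9  -9.6] [284, 212, 19, 13, 214] jar off ring (corr) [2.4 1.3] along 0.1 lat 2.7
tcp along -89.5 lat -1.6 z 206.5
6.78 [632.2 -94.4 206.5] f [ 1.65 -0.14  6.53] w 0.2
to tilted: [-0.005  0.006  0.014]
to vertical: [-0.279 -0.117  0.001] x az -65.77532136421722
```

Call:
servo_tool(turn=[[-0.056,-0.023,0],[-0.056,-0.023,0],[-0.056,-0.023,0],[-0.056,-0.023,0],[-0.055,-0.023,0]], dp=[[-0.035,0.008,0],[-0.035,0.008,0],[-0.035,0.008,0],[-0.035,0.008,-0.02],[-0.008,0.005,-0.03]], fingers=[0,0,0,0,0])

```text
clock: 7.4
position: [486.6, -63.0, 159.6]
ee_rot: [0.838, -0.546, 0.009, -0.001]
contact_force: [1.7, 1.7, 0.1]
gripper_width: -0.1
```

```bash
python3 tr.py; python3 st.py
python3 - <<'E'
from m import *
b=get_image("top");cv2.imwrite("pics/t4.png",np.clip(cv2.resize(b["img"][165:305,270:405,::-1],None,fx=4.2,fy=4.2,interpolation=cv2.INTER_CUBIC).astype(float)*1.6,0,255).astype(np.uint8))
try: print(lid(b,(315,190,50,50)),ringfit(b,(310,190,60,60),(596.2,-13.1)))
except Exception as e: print(e)
E
```

```text
lid [598.2 -11. ] [284, 211, 19, 14, 225] jar off ring (corr) [ 1.7 -0.1] along -0.8 lat 1.5
tcp along 2.6 lat -124.6 z 154.7
7.45 [481.8 -62.6 154.7] f [-3.47  1.71 -3.24] w 0.0
to tilted: [0.282 0.13  0.018]
to vertical: [ 0.009  0.006 -0.   ] x az -66.13713368961226
(array([597.02973173, -14.72285966]), [330, 202, 24, 25, 471], 468.3891571268905) (array([596.53196595, -12.77519278]), 268, np.float64(1.3781338718917477))
```

View pics/t4.png

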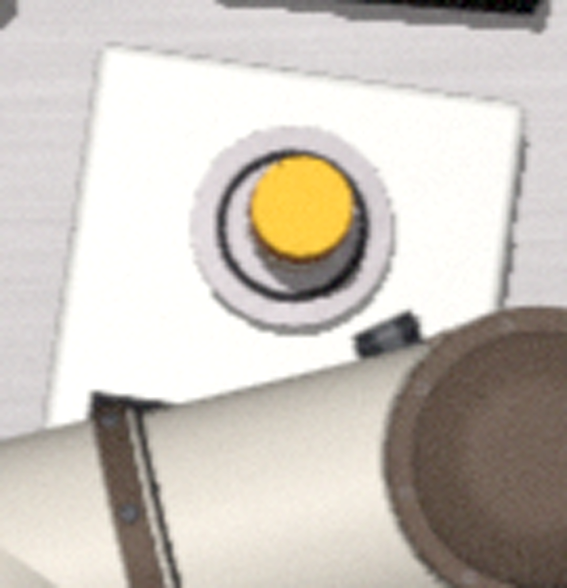

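The top view shows the jar upright inside the ring, about 2 mm off centre; the scene view agrees. Now I'll press the key.

Call:
servo_tool(turn=[[0.009,0.006,0],[0,0,0],[0,0,0],[0,0,0],[0,0,0]], dp=[[0.001,0.008,-0.02],[0,0,-0.025],[0,0,-0.025],[0,0,-0.01],[0,0,0]], fingers=[0,0,0,0,0])

```text
clock: 8.12
position: [493.6, -56.7, 78.7]
ee_rot: [0.838, -0.546, 0.003, -0.004]
contact_force: [0.8, 0.2, -0.1]
gripper_width: 0.4
```

```bash
python3 st.py
```

```text
8.12 [493.6 -56.7  78.7] f [ 0.85  0.2  -0.05] w 0.4
to tilted: [0.27  0.133 0.019]
to vertical: [-0.004  0.009 -0.   ] x az -66.1396040026099
```

Drifted about 10 mm in x, so I'll correct that before pressing.

Call:
servo_tool(turn=[[0,0,0],[0,0,0],[0,0,0],[0,0,0],[0,0,0]], dp=[[-0.01,0.002,0],[0,0,-0.003],[0,0,-0.004],[0,0,-0.003],[0,0,0]], fingers=[0,0,0,0,0])

```text
clock: 8.75
position: [484.9, -54.5, 70.8]
ee_rot: [0.838, -0.545, 0.005, -0.006]
contact_force: [-0.1, -0.5, 0.1]
gripper_width: 0.1
```

```bash
python3 st.py; python3 tr.py
```

```text
8.75 [484.9 -54.5  70.8] f [-0.05 -0.49  0.11] w 0.1
to tilted: [0.269 0.138 0.02 ]
to vertical: [-0.005  0.015 -0.   ] x az -66.11497854753372
lid [598.4 -11. ] [284, 211, 19, 14, 226] jar off ring (corr) [ 1.9 -0.1] along -0.9 lat 1.7
tcp along 8.6 lat -118.3 z 70.9
```

Call:
servo_tool(turn=[[0,0,0],[0,0,0],[0,0,0],[0,0,0],[0,0,0]], dp=[[-0.001,0,-0.003],[0,0,-0.003],[0,0,-0.002],[0,0,-0.002],[0,0,-0.001]], fingers=[0,0,0,0,0])

```text
clock: 9.43
position: [484.2, -54.5, 60.9]
ee_rot: [0.838, -0.545, 0.005, -0.006]
contact_force: [-5.2, 1.0, 14.4]
gripper_width: 0.2
```

```bash
python3 st.py; python3 tr.py c5.png
```

```text
9.43 [484.2 -54.5  60.9] f [-5.19  1.04 14.4 ] w 0.2
to tilted: [0.269 0.139 0.019]
to vertical: [-0.004  0.015 -0.   ] x az -66.05753012723875
lid [598.2 -11. ] [284, 211, 19, 14, 225] jar off ring (corr) [ 1.7 -0.1] along -0.8 lat 1.5
tcp along 8.9 lat -119.0 z 61.0
```

View pics/c5.png

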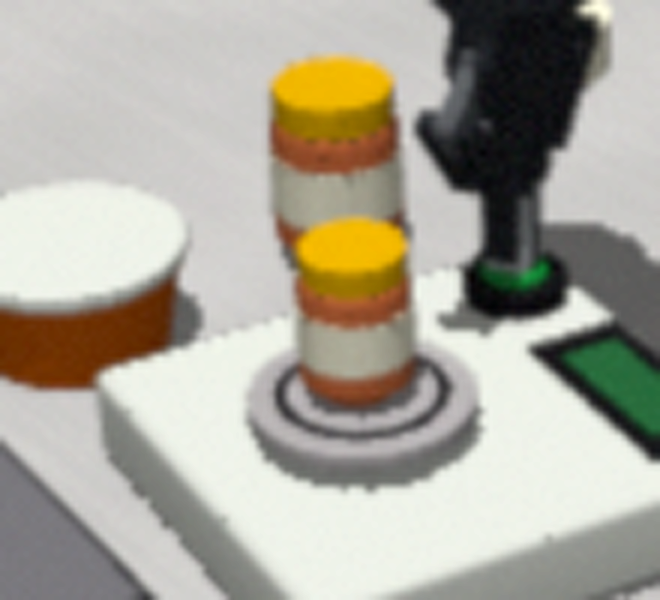

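The image shows the tip on the green key, which sits nearly flush in its collar, and the jar upright in the ring. A slight extra press confirms the stop, then release.

Call:
servo_tool(turn=[[0,0,0],[0,0,0],[0,0,0],[0,0,0],[0,0,0]], dp=[[0,0,-0.001],[0,0,-0.001],[0,0,-0.001],[0,0,-0.001],[0,0,0]], fingers=[0,0,0,0,0])

```text
clock: 10.1
position: [484.1, -54.5, 61.4]
ee_rot: [0.839, -0.544, 0.006, -0.006]
contact_force: [-1.6, 0.3, 3.4]
gripper_width: 0.1
```

Call:
servo_tool(turn=[[0,0,0],[0,0,0],[0,0,0],[0,0,0],[0,0,0]], dp=[[0,0,0.001],[0,0,0.001],[0,0,0.001],[0,0,0.001],[0,0,0]], fingers=[0,0,0,0,0])

```text
clock: 10.72
position: [484.1, -54.5, 65.4]
ee_rot: [0.839, -0.544, 0.006, -0.006]
contact_force: [-1.1, -0.4, 1.9]
gripper_width: -0.2
```

Call:
servo_tool(turn=[[0,0,0],[0,0,0],[0,0,0],[0,0,0],[0,0,0]], dp=[[0,0,0.005],[0,0,0.02],[0,0,0.04],[-0.03,-0.02,0.04],[0,0,0]], fingers=[0,0,0,0,0])

```text
clock: 11.35
position: [453.3, -75.0, 172.9]
ee_rot: [0.839, -0.544, 0.005, -0.005]
contact_force: [-0.6, -0.5, -0.1]
gripper_width: 0.0
```

Call:
servo_tool(turn=[[0,0,0],[0,0,0],[0,0,0],[0,0,0],[0,0,0]], dp=[[0,0,0],[0,0,0],[0,0,0],[0,0,0],[0,0,0]], fingers=[0,0,0,0,0])

```text
clock: 11.98
position: [453.0, -74.4, 169.4]
ee_rot: [0.839, -0.544, 0.003, -0.003]
contact_force: [-0.3, 0.2, 0.3]
gripper_width: 0.1
```

```bash
python3 tr.py c6.png; python3 st.py;python3 - <<'E'
from m import *
b=get_image("top");print(lid(b,(315,190,50,50)),ringfit(b,(310,190,60,60),(596.2,-13.1)))
E
```

```text
lid [598.4 -11. ] [284, 211, 19, 14, 224] jar off ring (corr) [ 1.9 -0.1] along -0.8 lat 1.7
tcp along 4.0 lat -155.7 z 169.5
12.03 [452.9 -74.4 169.5] f [ 0.6  -0.67 -0.18] w 0.1
to tilted: [0.271 0.133 0.015]
to vertical: [-0.002  0.008 -0.   ] x az -65.91462525425817
(array([596.94371429, -14.72971336]), [330, 202, 24, 25, 472], 468.38565740874037) (array([596.57262243, -12.74259373]), 269, np.float64(1.3703492950922889))
```

View pics/c6.png

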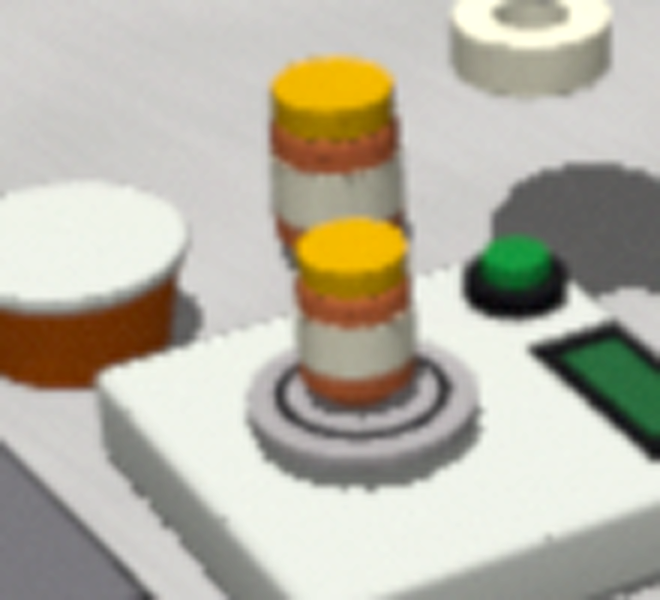

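The key is up again, and the jar stands inside the ring about 2 mm off centre. Handing in.

```bash
python3 -c "
from bench import job_done;print(job_done())"
```

```text
the job is handed in; nothing more can be done
None
```

I centred the jar with one slow push from closed, tilted fingertips, about 11 mm above the pan. Then I backed the hand off, pressed the green key fully down and released it. The job was handed in at about 12 s on the robot's clock.

- **Jar:** the last pictures show it upright inside the ring. The top camera puts it 2.0 mm off centre; the scene camera, with a correction averaged from both cameras at the start, puts it 1.9 mm off. They disagree on direction by about 2 mm, which is within the calibration error.
- **Key:** the fingertips stopped hard at about 61 mm above the table with 14 N, and the picture showed the key nearly flush. After release it stood up again. The key's travel has no direct reading, so "fully down" rests on the force, the height and the picture.
- **Bystanders:** I felt and saw no contact with any of them, but I did not measure their positions at the end.

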